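# Unlatch the spent power pack of a dosing pump and put it on charge

### The arm

A 6-joint arm with a two-finger parallel gripper is mounted at the origin on the work surface. World frame = base frame: x ahead of the robot, y to its left, z up, the work surface at z = 0. Lengths are in m, angles in rad, forces in N, time in s.
With the tool pointing down it reaches from about 0.375 to 0.975 m from the base axis. Payload 3.8 kg.
Tool frame: the origin (TCP) lies midway between the tips of the shut fingers; the grasp point (between the pads) lies 19 mm behind it; z points along the fingers, y is the line along which they close (so a half turn about z gives the same grasp; the last joint's range is limited). The gripper opens to 85 mm and grips with 20 to 120 N. Pads are 22 mm wide; open, the fingers measure 114 mm over their backs; the gripper's body (76 mm by 85 mm) begins 54 mm behind the grasp point. The pads swing forward as they close: fully open they stand 13 mm farther back than shut.
Start: joints at [-1.328, 0.264, 1.604, -0, 1.274, -0.037], TCP at [0.186, -0.649, 0.231] pointing down, gripper open.
Joint ranges: [-2.63, 2.63], [-0.94, 2.18], [0.31, 2.57], [-1.31, 4.45], [0, 2.66], [-2.55, 2.55]. Speed limits (rad/s): [2.57, 2.57, 3.14, 3.14, 3.14, 3.14].

### API

Orientations are given as a rotation vector (axis times angle).
In Python, from workcell import bot gives the robot as it stands.
- The arm moves only by the tool step_arm, never from a script. Its argument "motion" is a list of rows, each a list of 5 numbers: the finger opening in cm, from 0 to 8.54, then the shift along the tool's x, y, z in cm, then the turn about the tool's z in degrees. In form: [[claw, dx, dy, dz, twist], ...]. A call has 1 to 20 rows; each row is the pose to reach, as a shift and turn from the pose commanded when the call began, along the tool's axes at that moment; what a row does not reach only later rows make up. A row lasts 1/10 s, in which the tool goes at most 50 mm and 8.59 degrees, less where a joint would pass 70% of its speed; a pose out of reach is approached as far as the arm can. A call with a gripper value outside its range is refused whole. The fingers move at their own pace and stop on an object; "force" is the grip in N (left out, the last holds). Time passes only in rows, so rows that repeat a pose let the fingers close. It gives the time, the measured TCP pose, the force, the opening and the grip force at its end, in the units of the state.
- bot.read_state(): the state, without advancing time (a new reading comes with each control period).
- bot.read_camera(name): name is "side" or "top"; returns (picture, depth): 400x640x3 uint8, red, green, blue; 400x640 float32, m along the optical axis (not along the pixel's ray), 0 where there is no reading.
- bot.calibration(name): a dict with "mtx" (3x3 intrinsics, pixels), "origin" and "orientation" of the camera in the world. Camera axes: x right, y up, looking along -z (the intrinsics and any distortion apply to the point x, -y, -z); pixel columns grow to the right and rows downward; lengths in m; the calibration is good to about 2 mm. A picture is of the moment at which its call begins. calibration takes no time and is no camera call.
- bot.finish_job(): hands the job in; it is judged then, once.
The state is a dict: "time": time; "q": joint angles; "joint_vel": joint speeds; "joint_torque": joint torques, N m; "tool_pos": TCP position; "tcp_rot": TCP orientation; "wrist_force": force on the tool from outside, world axes, zero at the start; "torque": the same for the moment, N m; "width": opening from 0.0 (shut) to 1.0 (fully open); "grip_force": force on a finger pad.
Only numpy, scipy, OpenCV 4.12 (cv2) and the standard library are available. Lean on these libraries where they do the work, as an engineer would, in place of code of your own. Each camera call takes 0.05 s, during which the arm holds its last target. There are 200 camera calls.

### The job

The battery dosing pump's power pack is flat: squeeze its two orange side buttons together to free the catches, draw it out of the pump without forcing it, and put it on charge. In the charger it must be pushed fully home, so that it holds the brass sensing pin down and both catches have snapped in; then let go of it. Leave the bottle, the beaker and the metal block where they stand.

Things in the scene. Friction and masses are not known exactly. Their poses are not given: they have to be found in the camera images.
- pack_grip (a point): Midway between the two orange buttons of the power pack, a loose dark grey block with a blue band, about 0.4 kg. Axes: x along its length, y across (left button at +y), z out of its top. Head 96 x 44 mm, from 30 mm below this point to 25 mm above it; black stem 82 x 38 mm below it, its underside 63 mm below this point, the lowest 10 mm tapered to 76 x 33 mm. Fits either way round.
- button_l (a joint): Left orange button (+y side): metres pressed in, 0 out to about 0.007 flush. Each button is 28 mm along x by 26 mm along z, centred at pack_grip's height, and stands 7 mm out of the head (58 mm over both); its spring takes 3 N to start, 9 N to go flush.
- button_r (a joint): Right orange button (-y side), as the left. Each button carries a grey catch, a tooth 22 mm wide that stands 6 mm out of the stem's side, 47 to 58 mm below pack_grip, bevelled underneath, so that it also snaps in by itself when pushed into a bay. Pressing the button in by 6 to 7 mm draws the tooth back into the stem.
- pack: The power pack as a whole with its buttons. Origin: centre of its underside (63 mm below pack_grip). It starts latched in the pump's bay, fully home, leaning with it.
- pump_bay (a point): Centre of the mouth of the pack bay in the pump's sloping face. Axes: z out of the bay, square to the slope, leaning 0.42 rad (24 deg) from vertical to the pump's front; x up the slope, y across. Bay 30 mm deep, mouth 88 x 42 mm; the catches hold under its long sides' top 12.5 mm. With the pack home, pack_grip is 33 mm out along z, within 3 mm of it along x. The pack comes out along z only.
- pump: Battery dosing pump, fixed: white wedge casing 225 mm deep, 220 mm wide, 136 mm high, sloping face and display to its front (-x), black pump head 34 mm out on its -y side. Origin on the table, below the mouth of the bay (which is 105 mm up and 95 mm behind the front edge).
- pump_handle (a point): Middle of the pump's carrying handle, a fixed bar 24 mm thick along the pump's y, 270 mm above the table, on legs 98 mm to either side. It crosses above the pack (165 mm above the bay's mouth, 12 mm behind it), in the way of a tool that comes straight down.
- charger_bay (a point): Centre of the mouth of the upright bay in the charger. Axes: z up, x along the mouth's 88 mm, y across its 42 mm. 30 mm deep, catches hold under the long sides' top 12.5 mm. With the pack fully home, pack_grip is 33 mm above this point (34 to 35 mm when it hangs on its catches).
- charger: Charger, fixed: low grey desk unit, 177 mm along x, 104 mm along y, 50 mm high, lamps on its bevelled front (-x). Origin on the table, below the centre of its bay.
- pin (a joint): Brass sensing pin, 10 mm across, in the middle of the charger bay's floor: metres pressed down, 0 free (6 mm out of the floor) to 0.006 flush. Spring 5 N to start, 8 N flush, more than the pack's weight: push the pack down (a few N) to the floor and let go of the buttons there, so that the catches snap out, or the pin lifts it again.
- reagent_mid (a point): Amber reagent bottle with a blue cap, 72 mm across, 170 mm high, loose: its centre, half-way up. Behind the pump. To be left alone.
- beaker_mid (a point): Clear beaker, 68 mm across, 85 mm high, loose, behind the charger: its centre. To be left alone.
- block_mid (a point): Aluminium block, 90 x 60 x 45 mm, loose: its centre. To be left alone.
There are look-alikes about, which are no part of the job. What is shaped like the charger but turquoise is not meant.

How it is judged:
By the outcome, as a careful person would: the job done as asked, in the order asked, and still so for the second after the job is handed in, with the robot touching nothing.
It also fails if it takes over 48 s, if anything falls off the work surface, if the arm or the gripper's body presses on something with over 40 N, if the wrist force passes 120 N, or if a joint passes its speed limit or range.

## Working session

There is one attempt and no reset: what is moved stays moved. The work goes in short steps, Python scripts to look and compute and a tool call to move; the robot and the scene stay as the last step left them, time stands still between calls to the robot, and variables do not carry over. Pictures are saved under pics/ and viewed, at most 10 in all, crops included, and the job is handed in when it is done.

Besides the shell and the picture viewer there is one more tool, called after "Request:" by a JSON object that holds its "method" and its "body", one argument or row to a line. step_arm: Moves the arm, as the interface text tells. Its arguments: {"type":"object","properties":{"motion":{"type":"array","items":{"type":"array","items":{"type":"number"}}},"force":{"type":"number"}},"required":["motion"]}

```bash
ls; mkdir -p pics
python3 - <<'E'
from workcell import bot
import cv2,numpy as np
print(bot.read_state())
for n in("side","top"):
    p,d=bot.read_camera(n); c=bot.calibration(n); print(n,c)
    cv2.imwrite(f"pics/{n}0.png",p[:,:,::-1]); np.save(f"/tmp/{n}0.npy",d)
E
```

```text
pics
{'time': 0.0, 'q': array([-1.32790414e+00,  2.64778468e-01,  1.60539147e+00, -2.71593489e-05,
        1.27369955e+00, -3.68864610e-02]), 'joint_vel': array([ 0.00030603, -0.00039309, -0.00097172, -0.00116545, -0.00059447,
        0.00017341]), 'joint_torque': array([-7.82876632e-04, -5.15115416e+01, -3.67317009e+01,  9.61583964e-06,
        1.31634559e-02,  8.06841911e-06]), 'tool_pos': array([ 0.18621653, -0.64803478,  0.22993554]), 'tcp_rot': array([-3.10866203e+00, -4.37740315e-01,  4.08000949e-04]), 'wrist_force': array([-0.21889485, -0.23603541,  0.04519716]), 'torque': array([ 0.02495482, -0.05762477,  0.02056558]), 'grip_force': 0.0, 'width': 1.0007913379024815}
side {'mtx': array([[386.19298491,   0.        , 317.34432651],
       [  0.        , 386.19298491, 199.46303936],
       [  0.        ,   0.        ,   1.        ]]), 'origin': array([-0.03338313,  0.71444528,  0.76373541]), 'orientation': array([ 0.38579315, -1.2646507 , -2.23940918])}
top {'mtx': array([[419.46659422,   0.        , 316.21744716],
       [  0.        , 419.46659422, 198.13246789],
       [  0.        ,   0.        ,   1.        ]]), 'origin': array([ 0.33121873, -0.10588593,  1.34254174]), 'orientation': array([ 0.12777326, -0.13450135, -1.57938518])}
```

View pics/side0.png

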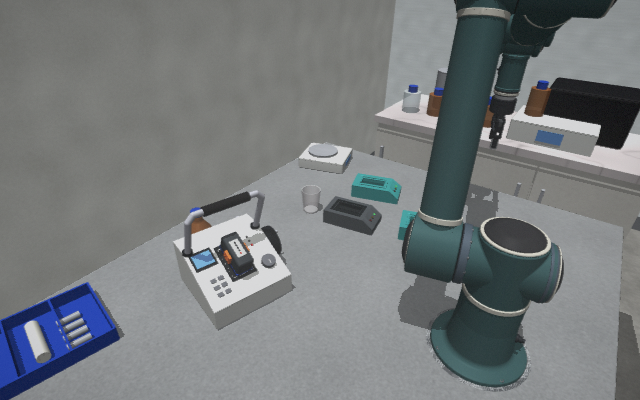

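View pics/top0.png

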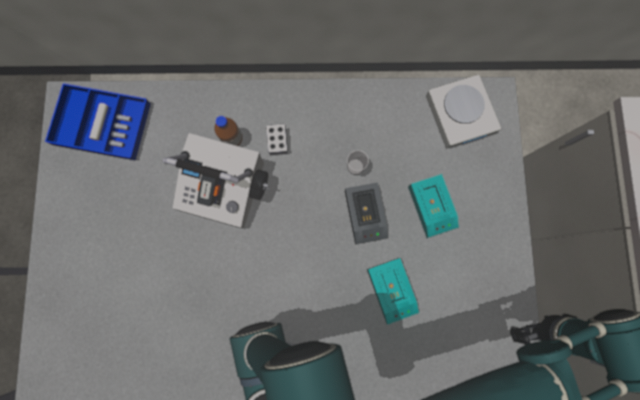

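The side view shows the pump at (235,265) with the pack under its handle, and the grey charger at (352,215). In the top view the pump is at (217,180) and the grey charger at (367,213). Charger-shaped candidates in the top view are grey (367,213), turquoise (434,206) and turquoise (393,290). Only the grey one fits, because the turquoise ones are excluded by the task. I'll confirm this in one enlarged crop.

```bash
cat > h.py <<'E'
import numpy as np,cv2
from scipy.spatial.transform import Rotation as R
from workcell import bot
def cam(n):
    c=bot.calibration(n); return c["mtx"],np.array(c["origin"]),R.from_rotvec(c["orientation"]).as_matrix()
def ray(n,u,v):
    K,o,M=cam(n); return o,M@np.array([(u-K[0,2])/K[0,0],-(v-K[1,2])/K[1,1],-1])
def plane(n,u,v,z):
    o,d=ray(n,u,v); return o+d*(z-o[2])/d[2]
def proj(n,p):
    K,o,M=cam(n); q=M.T@(np.asarray(p)-o); return np.array([K[0,2]-K[0,0]*q[0]/q[2],K[1,2]+K[1,1]*q[1]/q[2]])
def cloud(n,d):
    K,o,M=cam(n); v,u=np.mgrid[:d.shape[0],:d.shape[1]]
    P=np.stack([(u-K[0,2])/K[0,0],-(v-K[1,2])/K[1,1],-np.ones(d.shape)],-1)*d[...,None]
    return P@M.T+o
def tri(a,b):
    (o1,d1),(o2,d2)=a,b
    t=np.linalg.lstsq(np.c_[d1,-d2],o2-o1,rcond=None)[0]; p,q=o1+t[0]*d1,o2+t[1]*d2
    return (p+q)/2,np.linalg.norm(p-q)
E
python3 - <<'E'
from h import *
s=cv2.imread("pics/side0.png");t=cv2.imread("pics/top0.png")
f=lambda im,x,y,w,h:cv2.resize(im[y:y+h,x:x+w],(400,300),interpolation=cv2.INTER_CUBIC)
cv2.imwrite("pics/crop.png",np.vstack([np.hstack([f(s,170,180,140,105),f(s,310,170,100,75)]),np.hstack([f(t,160,125,140,105),f(t,320,165,100,75)])]))
for n,im in(("side",s),("top",t)):
    d=np.load(f"/tmp/{n}0.npy"); P=cloud(n,d); h=cv2.cvtColor(im,cv2.COLOR_BGR2HSV)
    m=((h[...,0]<16)&(h[...,1]>150)&(h[...,2]>100)).astype(np.uint8)
    k,_,st,c=cv2.connectedComponentsWithStats(m)
    for i in range(1,k):
        if st[i,4]>4: print(n,st[i],c[i].round(1),np.median(P[_==i],0).round(3))
    # charger top and pump slope by height
    for name,(lo,hi) in dict(top50=(.046,.054)).items():
        m=((P[...,2]>lo)&(P[...,2]<hi)&(h[...,1]<90)).astype(np.uint8)
        k,l,st,c=cv2.connectedComponentsWithStats(m)
        for i in range(1,k):
            if st[i,4]>150: print(name,st[i],cv2.minAreaRect(P[l==i][:,:2].astype(np.float32)))
E
```

```text
side [224 250   8  11  47] [226.9 255.3] [0.575 0.231 0.146]
top50 [300 143  53  23 408] ((0.8358659148216248, -0.5946065187454224), (0.19959086179733276, 0.18528443574905396), 17.183053970336914)
top50 [  0 144 192  79 403] ((1.3796285390853882, 0.08330836892127991), (0.7631914615631104, 0.016009163111448288), 89.9959945678711)
top50 [323 196  52  27 571] ((0.5172324776649475, -0.2671855688095093), (0.15004625916481018, 0.1137467473745346), 9.669325828552246)
top50 [207 277  85  42 208] ((0.4939011335372925, 0.22950001060962677), (0.22360867261886597, 0.042410336434841156), 63.25566864013672)
top50 [449 324  65  36 195] ((-0.006513409316539764, 0.04381581395864487), (0.1385471373796463, 0.059325769543647766), 7.087690353393555)
top [214 186   5  10  31] [215.7 190.5] [0.557 0.179 0.146]
top50 [ 429   75   72   70 1350] ((0.8357768654823303, -0.5992387533187866), (0.19876332581043243, 0.17875295877456665), 17.155040740966797)
top50 [346 183  41  51 932] ((0.5163700580596924, -0.2678176760673523), (0.14726252853870392, 0.10433683544397354), 10.059269905090332)
```

View pics/crop.png

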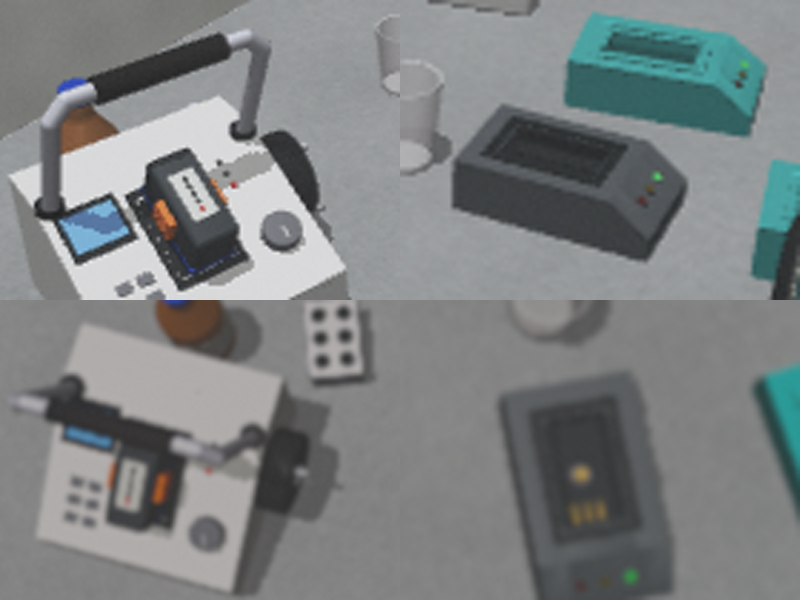

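The crop confirms it. The grey charger has an open bay and a brass pin at about (365,209) in the top view. The pack sits in the pump with an orange button on each side, and the handle crosses its upper end. Next I fit the planes.

Run:
```python
from h import *
from scipy.spatial import cKDTree
D={n:cloud(n,np.load(f"/tmp/{n}0.npy")) for n in("side","top")}
I={n:cv2.cvtColor(cv2.imread(f"pics/{n}0.png"),cv2.COLOR_BGR2HSV) for n in D}
for n in D:
    P=D[n];h=I[n]
    ok=(abs(P[...,0]-.58)<.16)&(abs(P[...,1]-.19)<.16)&(P[...,2]>.06)&(P[...,2]<.15)&(h[...,1]<50)&(h[...,2]>110)
    Q=P[ok]; rng=np.random.default_rng(0);best=0
    for _ in range(2000):
        a,b,c=Q[rng.choice(len(Q),3,False)]; k=np.cross(b-a,c-a); 
        if np.linalg.norm(k)<1e-5: continue
        k/=np.linalg.norm(k); k*=np.sign(k[2])
        if not .85<k[2]<.96: continue
        i=abs((Q-a)@k)<.003
        if i.sum()>best: best=i.sum();B=i
    S=Q[B];c0=S.mean(0);k=np.linalg.svd(S-c0)[2][2];k*=np.sign(k[2])
    print(n,"plane n",best,c0.round(3),k.round(4),"lean",np.arccos(k[2]).round(3),"yaw",np.degrees(np.arctan2(-k[1],-k[0])).round(2))
    z=k; y=np.cross([0,0,1],-np.array([k[0],k[1],0]));y=y/np.linalg.norm(y); 
    x=np.cross(y,z); A=np.c_[x,y,z]
    L=(P-c0)@A
    # pack top
    m=(abs(L[...,2]-.058)<.006)&(abs(P[...,0]-.58)<.12)&(abs(P[...,1]-.19)<.1)
    cnt,l,st,cc=cv2.connectedComponentsWithStats(m.astype(np.uint8)); i=1+np.argmax(st[1:,4])
    T=L[l==i]; r=cv2.minAreaRect(T[:,:2].astype(np.float32)); print("top",st[i],r,np.median(T[:,2]))
    ctr=c0+A@np.array([*r[0],.033]); print("grip est",ctr,"x",x.round(4),"y",y.round(4))
    print("top n", np.linalg.svd(T-T.mean(0))[2][2])
    for q in(1,99): print(np.percentile(T,q,axis=0).round(4))
    # handle
    m=(P[...,2]>.245)&(P[...,2]<.30)&(abs(P[...,0]-.6)<.15)&(abs(P[...,1]-.19)<.2)
    print("handle",m.sum(),P[m].mean(0), P[m].max(0))
    # charger bay
    m=(np.hypot(P[...,0]-.52,P[...,1]+.268)<.12)&(P[...,2]<.042)&(P[...,2]>.012)
    hh=m.sum()
    U=(P-np.array([.5164,-.2675,0]))@np.array([[np.cos(.1745),-np.sin(.1745),0],[np.sin(.1745),np.cos(.1745),0],[0,0,1]])
    V=U[(abs(U[...,0])<.06)&(abs(U[...,1])<.04)&(P[...,2]<.046)]
    print("bay",len(V),np.percentile(V,[2,50,98],axis=0).round(4))
    h2=((h[...,0]>12)&(h[...,0]<30)&(h[...,1]>110)&(np.hypot(P[...,0]-.52,P[...,1]+.268)<.08)).astype(np.uint8)
    cnt,l,st,cc=cv2.connectedComponentsWithStats(h2)
    for i in range(1,cnt): print("brass",st[i],cc[i],plane(n,*cc[i],.026),np.median(P[l==i],0))
```

```text
side plane n 3389 [0.558 0.213 0.094] [-0.3897  0.1138  0.9139] lean 0.418 yaw -16.29
top [221 232  33  36 600] ((0.029702188447117805, -0.00497036799788475), (0.0968383178114891, 0.04370833933353424), 0.6975691318511963) 0.058151022131077895
grip est [0.56951321 0.20408699 0.13653014] x [ 0.8772 -0.2563  0.4059] y [ 0.2804  0.9599 -0.    ]
top n [-0.00537237  0.02819444  0.99958802]
[-0.0175 -0.0258  0.0523]
[0.0749 0.0164 0.0621]
handle 785 [0.59026756 0.20722669 0.27369478] [0.62651064 0.29891047 0.28584551]
bay 129 [[-0.0299 -0.032   0.0194]
 [ 0.0095 -0.0263  0.0311]
 [ 0.0469 -0.0036  0.0457]]
top plane n 2125 [0.568 0.197 0.098] [-0.3774  0.108   0.9198] lean 0.403 yaw -15.97
top [197 175  20  32 424] ((0.009907480329275131, 0.004777111113071442), (0.04389677941799164, 0.08837445080280304), 89.1934585571289) 0.05860621942275
grip est [0.56608714 0.20228722 0.13217207] x [ 0.8843 -0.253   0.3925] y [ 0.2751  0.9614 -0.    ]
top n [-0.01279223 -0.01400571  0.99982008]
[-0.0326 -0.0167  0.0534]
[0.0522 0.0259 0.0638]
handle 621 [0.58994556 0.18855048 0.27526467] [0.62710298 0.29460251 0.28512278]
bay 458 [[-0.0493 -0.0356  0.0124]
 [ 0.0041 -0.0036  0.0193]
 [ 0.0515  0.0367  0.0458]]
brass [364 208   2   2   3] [364.66666667 208.33333333] [ 0.51803295 -0.26616323  0.026     ] [ 0.51816905 -0.26761629  0.02305158]
brass [370 217   1   1   1] [370. 217.] [ 0.49017261 -0.28213631  0.026     ] [ 0.49094658 -0.2829945   0.01958958]
brass [364 219   1   1   1] [364. 219.] [ 0.48405549 -0.26296776  0.026     ] [ 0.48525424 -0.26419981  0.01567389]
```

Request:
{"method": "step_arm", "body": {
  "motion": [
    [8.5,72,-22,-12,-148],
    [8.5,72,-22,-12,-148],
    [8.5,72,-22,-12,-148],
    [8.5,72,-22,-12,-148],
    [8.5,72,-22,-12,-148],
    [8.5,72,-22,-12,-148],
    [8.5,72,-22,-12,-148],
    [8.5,72,-22,-12,-148],
    [8.5,72,-22,-12,-148],
    [8.5,72,-22,-12,-148],
    [8.5,72,-22,-12,-148],
    [8.5,72,-22,-12,-148],
    [8.5,72,-22,-12,-148],
    [8.5,72,-22,-12,-148],
    [8.5,72,-22,-12,-148],
    [8.5,72,-22,-12,-148],
    [8.5,72,-22,-12,-148],
    [8.5,72,-22,-12,-148]
  ]
}}

```text
time: 1.9
tool_pos: [0.8184, -0.2372, 0.3494]
tcp_rot: [-0.427, -3.11, -0.0]
wrist_force: [0.2, -0.6, -0.9]
width: 0.993
grip_force: 0.0
```

Request:
{"method": "step_arm", "body": {
  "motion": [
    [8.5,-30,0,0,0],
    [8.5,-30,0,0,0],
    [8.5,-30,0,0,0],
    [8.5,-30,0,0,0],
    [8.5,-30,0,0,0],
    [8.5,-30,0,0,0]
  ]
}}

```text
time: 2.5
tool_pos: [0.9605, -0.279, 0.3088]
tcp_rot: [0.431, 3.07, -0.009]
wrist_force: [-0.2, 0.1, 1.0]
width: 0.999
grip_force: 0.0
```

Run:
```python
from h import *
s=bot.read_state(); A=R.from_rotvec(s["tcp_rot"]).as_matrix(); print(s["time"],s["q"].round(3),s["tool_pos"],A.round(3))
```

```text
2.5 [-3.080e-01  1.017e+00  3.110e-01  1.000e-03  1.772e+00 -1.600e+00] [ 0.96048182 -0.27895403  0.30881804] [[-0.961  0.275  0.04 ]
 [ 0.275  0.961 -0.012]
 [-0.042 -0.    -0.999]]
```

Request:
{"method": "step_arm", "body": {
  "motion": [
    [8.5,-60,0,-20,0],
    [8.5,-60,0,-20,0],
    [8.5,-60,0,-20,0],
    [8.5,-60,0,-20,0]
  ]
}}

```text
time: 2.9
tool_pos: [0.9751, -0.2825, 0.3132]
tcp_rot: [0.424, 3.023, -0.02]
wrist_force: [0.0, 1.3, 0.3]
width: 0.989
grip_force: 0.0
```

```bash
cat > st.py <<'E'
from h import *
s=bot.read_state(); A=R.from_rotvec(s["tcp_rot"]).as_matrix(); print(s["time"],s["q"].round(3),s["tool_pos"].round(4));print(A.round(3), "lean",np.arccos(-A[2,2]).round(3),"az",np.degrees(np.arctan2(A[1,2],A[0,2])).round(1), "xaz",np.degrees(np.arctan2(A[1,0],A[0,0])).round(1),"F",s["wrist_force"].round(1),s["width"].round(3),s["grip_force"])
E
python3 st.py
```

```text
2.9 [-0.307  1.013  0.311  0.002  1.728 -1.599] [ 0.9751 -0.2825  0.3132]Traceback (most recent call last):
  File "st.py", line 2, in <module>
    s=bot.read_state(); A=R.from_rotvec(s["tcp_rot"]).as_matrix(); print(s["time"],s["q"].round(3),s["tool_pos"].round(4));print(A.round(3), "lean",np.arccos(-A[2,2]).round(3),"az",np.degrees(np.arctan2(A[1,2],A[0,2])).round(1), "xaz",np.degrees(np.arctan2(A[1,0],A[0,0])).round(1),"F",s["wrist_force"].round(1),s["width"].round(3),s["grip_force"])
                                                                                                                                                                                                                                                                                                                        ^^^^^^^^^^^^^^^^
AttributeError: 'float' object has no attribute 'round'
```

Request:
{"method": "step_arm", "body": {
  "motion": [
    [8.5,-60,0,-20,0],
    [8.5,-60,0,-20,0],
    [8.5,-60,0,-20,0],
    [8.5,-60,0,-20,0],
    [8.5,-60,0,-20,0],
    [8.5,-60,0,-20,0],
    [8.5,-60,0,-20,0],
    [8.5,-60,0,-20,0],
    [8.5,-60,0,-20,0],
    [8.5,-60,0,-20,0]
  ]
}}

```text
time: 3.9
tool_pos: [0.9878, -0.2853, 0.3189]
tcp_rot: [0.418, 2.982, -0.028]
wrist_force: [-0.2, 0.3, -0.1]
width: 0.995
grip_force: 0.0
```

```bash
sed -i 's/s\["width"\].round(3)/s["width"]/' st.py; python3 st.py
```

```text
3.9 [-0.306  1.009  0.311  0.003  1.69  -1.598] [ 0.9878 -0.2853  0.3189]
[[-0.953  0.275  0.126]
 [ 0.273  0.961 -0.037]
 [-0.131 -0.    -0.991]] lean 0.132 az -16.2 xaz 164.0 F [-0.2  0.3 -0.1] 0.9954909964873525 0.0
```

Request:
{"method": "step_arm", "body": {
  "motion": [
    [8.5,-60,0,-20,0],
    [8.5,-60,0,-20,0]
  ]
}}

```text
time: 4.1
tool_pos: [0.9995, -0.2884, 0.3293]
tcp_rot: [0.412, 2.938, -0.037]
wrist_force: [0.5, -0.2, 0.6]
width: 0.997
grip_force: 0.0
```

Request:
{"method": "step_arm", "body": {
  "motion": [
    [8.5,-60,0,-20,0],
    [8.5,-60,0,-20,0]
  ]
}}

```text
time: 4.3
tool_pos: [1.0093, -0.291, 0.3429]
tcp_rot: [0.406, 2.895, -0.046]
wrist_force: [-0.1, -0.3, 1.0]
width: 0.995
grip_force: 0.0
```

Request:
{"method": "step_arm", "body": {
  "motion": [
    [8.5,-60,0,-20,0],
    [8.5,-60,0,-20,0]
  ]
}}

```text
time: 4.5
tool_pos: [1.0179, -0.2933, 0.3587]
tcp_rot: [0.4, 2.853, -0.054]
wrist_force: [-0.0, 0.1, -0.3]
width: 0.994
grip_force: 0.0
```

Request:
{"method": "step_arm", "body": {
  "motion": [
    [8.5,-60,0,-20,0],
    [8.5,-60,0,-20,0]
  ]
}}

```text
time: 4.7
tool_pos: [1.0252, -0.2953, 0.3772]
tcp_rot: [0.394, 2.811, -0.062]
wrist_force: [-0.0, -1.1, 0.1]
width: 0.999
grip_force: 0.0
```

```bash
python3 st.py
```

```text
4.7 [-0.306  0.962  0.311  0.008  1.562 -1.597] [ 1.0252 -0.2953  0.3772]
[[-0.917  0.275  0.289]
 [ 0.262  0.961 -0.084]
 [-0.301 -0.001 -0.954]] lean 0.306 az -16.1 xaz 164.0 F [-0.  -1.1  0.1] 0.9991319589427041 0.0
```

Tilting works, at about 0.043 rad per call. It needs about 0.11 more.

Request:
{"method": "step_arm", "body": {
  "motion": [
    [8.5,-60,0,-20,0],
    [8.5,-60,0,-20,0]
  ]
}}

```text
time: 4.9
tool_pos: [1.0312, -0.2969, 0.3983]
tcp_rot: [0.388, 2.769, -0.07]
wrist_force: [0.1, 0.5, 0.4]
width: 0.994
grip_force: 0.0
```

Request:
{"method": "step_arm", "body": {
  "motion": [
    [8.5,-60,0,-20,0],
    [8.5,-60,0,-20,0]
  ]
}}

```text
time: 5.1
tool_pos: [1.0358, -0.298, 0.4216]
tcp_rot: [0.382, 2.727, -0.077]
wrist_force: [-0.1, -0.7, 0.0]
width: 0.994
grip_force: 0.0
```

Request:
{"method": "step_arm", "body": {
  "motion": [
    [8.5,-60,0,-20,0],
    [8.5,-60,0,-20,0]
  ]
}}

```text
time: 5.3
tool_pos: [1.039, -0.2988, 0.447]
tcp_rot: [0.377, 2.684, -0.084]
wrist_force: [-0.2, -0.3, -0.8]
width: 0.991
grip_force: 0.0
```

```bash
python3 st.py
cat > to.py <<'E'
import sys
from h import *
# usage: to.py x y z (TCP goal) [xaz]
s=bot.read_state();A=R.from_rotvec(s["tcp_rot"]).as_matrix();g=np.array(list(map(float,sys.argv[1:4])))
print("shift cm",(A.T@(g-s["tool_pos"])*100).round(2))
E
python3 - <<'E'
import numpy as np
k=np.array([np.cos(np.radians(-16.2))*-np.sin(.42),-np.sin(np.radians(-16.2))*np.sin(.42),np.cos(.42)])
g=np.array([.569,.2035,.136]); print(g-k*.019,g+k*.08,g+k*.16)
E
```

```text
5.3 [-0.307  0.906  0.311  0.011  1.49  -1.597] [ 1.039  -0.2988  0.447 ]
[[-0.872  0.275  0.404]
 [ 0.249  0.961 -0.117]
 [-0.421 -0.001 -0.907]] lean 0.434 az -16.1 xaz 164.0 F [-0.2 -0.3 -0.8] 0.9911664762952226 0.0
[0.57643983 0.20133853 0.11865131] [0.53767442 0.21260092 0.20904712] [0.50634883 0.22170185 0.28209423]
```

```bash
python3 to.py .49 .2265 .38;  python3 to.py .506 .222 .285
```

```text
shift cm [ 63.81  35.39 -22.23]
shift cm [ 66.3   35.41 -12.91]
```

Request:
{"method": "step_arm", "body": {
  "motion": [
    [8.5,63.8,35.4,-22.2,0],
    [8.5,63.8,35.4,-22.2,0],
    [8.5,63.8,35.4,-22.2,0],
    [8.5,63.8,35.4,-22.2,0],
    [8.5,63.8,35.4,-22.2,0],
    [8.5,63.8,35.4,-22.2,0],
    [8.5,63.8,35.4,-22.2,0],
    [8.5,63.8,35.4,-22.2,0],
    [8.5,63.8,35.4,-22.2,0],
    [8.5,63.8,35.4,-22.2,0],
    [8.5,63.8,35.4,-22.2,0],
    [8.5,63.8,35.4,-22.2,0],
    [8.5,63.8,35.4,-22.2,0],
    [8.5,63.8,35.4,-22.2,0],
    [8.5,63.8,35.4,-22.2,0],
    [8.5,63.8,35.4,-22.2,0],
    [8.5,66.3,35.4,-13,0],
    [8.5,66.3,35.4,-13,0],
    [8.5,66.3,35.4,-13,0]
  ]
}}

```text
time: 7.2
tool_pos: [0.5003, 0.2199, 0.2777]
tcp_rot: [0.376, 2.698, -0.095]
wrist_force: [-1.7, -0.5, -0.8]
width: 0.994
grip_force: 0.0
```

```bash
python3 st.py;python3 to.py .5764 .2013 .1187
python3 - <<'E'
from h import *
ims=[]
for n in("side","top"):
    p,d=bot.read_camera(n);cv2.imwrite(f"pics/{n}1.png",p[:,:,::-1])
    x,y=(150,150) if n=="side" else(130,100)
    ims.append(cv2.resize(p[y:y+120,x:x+160,::-1],(400,300),interpolation=cv2.INTER_CUBIC))
cv2.imwrite("pics/c1.png",np.hstack(ims))
E
```

```text
7.2 [ 0.568 -0.186  2.041 -0.372  1.037 -0.576] [0.5003 0.2199 0.2777]
[[-0.878  0.275  0.391]
 [ 0.247  0.961 -0.122]
 [-0.409 -0.01  -0.913]] lean 0.421 az -17.3 xaz 164.3 F [-1.7 -0.5 -0.8] 0.9942415904394442 0.0
shift cm [-0.64  0.47 17.7 ]
```

View pics/c1.png

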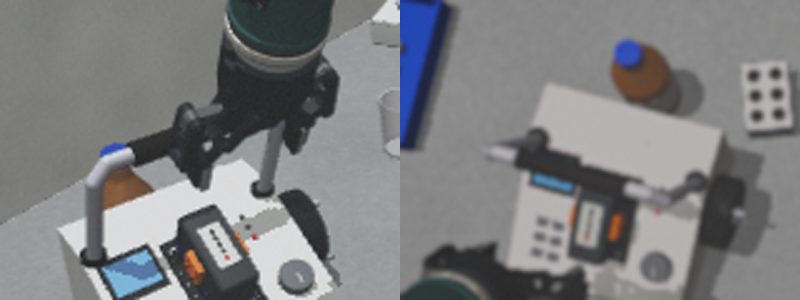

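Request:
{"method": "step_arm", "body": {
  "motion": [
    [8.5,-0.6,0.4,0,0],
    [8.5,-0.6,0.4,4,0],
    [8.5,-0.6,0.4,8,0],
    [8.5,-0.6,0.4,11,0],
    [8.5,-0.6,0.4,12,0],
    [8.5,-0.6,0.4,12,0],
    [8.5,-0.6,0.4,12,0]
  ]
}}

```text
time: 8.0
tool_pos: [0.5612, 0.2115, 0.1824]
tcp_rot: [0.378, 2.684, -0.081]
wrist_force: [-0.1, 0.6, 0.0]
width: 0.992
grip_force: 0.0
```

```bash
python3 st.py;python3 to.py .5764 .2013 .1187
python3 - <<'E'
from h import *
ims=[]
for n in("side","top"):
    p,d=bot.read_camera(n);cv2.imwrite(f"pics/{n}2.png",p[:,:,::-1])
    x,y=(180,190) if n=="side" else(160,130)
    ims.append(cv2.resize(p[y:y+90,x:x+120,::-1],(400,300),interpolation=cv2.INTER_CUBIC))
cv2.imwrite("pics/c2.png",np.hstack(ims))
E
```

```text
8.0 [ 0.488 -0.021  2.078 -0.415  0.805 -0.556] [0.5612 0.2115 0.1824]
[[-0.872  0.275  0.405]
 [ 0.251  0.961 -0.114]
 [-0.421  0.002 -0.907]] lean 0.434 az -15.8 xaz 164.0 F [-0.1  0.6  0. ] 0.9918400195459669 0.0
shift cm [ 1.1  -0.57  6.51]
```

View pics/c2.png

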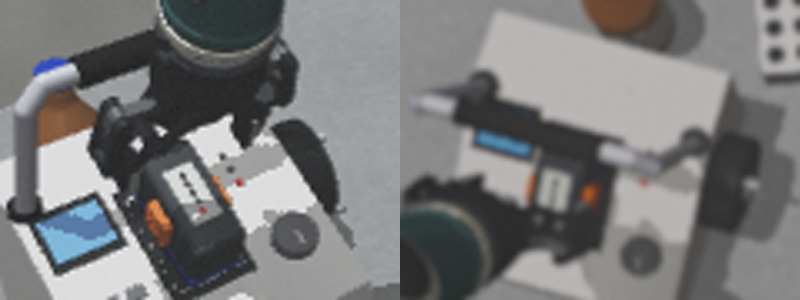

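Request:
{"method": "step_arm", "body": {
  "motion": [
    [8.5,1.1,-0.6,0,0],
    [8.5,1.1,-0.6,2.5,0],
    [8.5,1.1,-0.6,5,0],
    [8.5,1.1,-0.6,6.8,0],
    [8.5,1.1,-0.6,6.8,0],
    [8.5,1.1,-0.6,6.8,0],
    [8.5,1.1,-0.6,6.8,0]
  ]
}}

```text
time: 8.8
tool_pos: [0.5758, 0.2003, 0.1146]
tcp_rot: [0.377, 2.686, -0.082]
wrist_force: [-0.4, -0.0, 1.1]
width: 0.996
grip_force: 0.0
```

```bash
python3 st.py;python3 to.py .5764 .2013 .1187
python3 - <<'E'
from h import *
ims=[]
for n in("side","top"):
    p,d=bot.read_camera(n);cv2.imwrite(f"pics/{n}3.png",p[:,:,::-1])
    x,y=(190,205) if n=="side" else(160,140)
    ims.append(cv2.resize(p[y:y+75,x:x+100,::-1],(400,300),interpolation=cv2.INTER_CUBIC))
cv2.imwrite("pics/c3.png",np.hstack(ims))
E
```

```text
8.8 [ 0.454  0.075  2.12  -0.468  0.67  -0.509] [0.5758 0.2003 0.1146]
[[-0.873  0.275  0.403]
 [ 0.25   0.961 -0.115]
 [-0.419  0.001 -0.908]] lean 0.433 az -15.9 xaz 164.0 F [-0.4 -0.   1.1] 0.9964382194719198 0.0
shift cm [-0.2   0.11 -0.36]
```

View pics/c3.png

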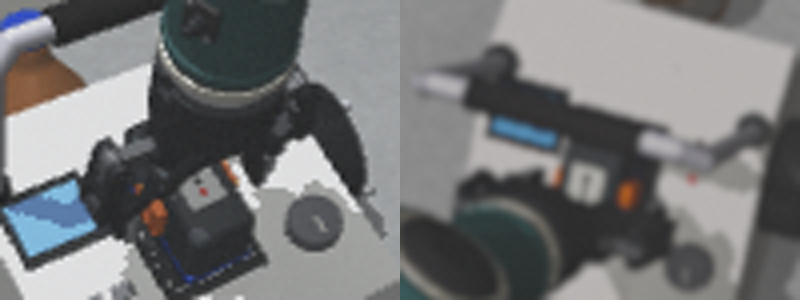

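Request:
{"method": "step_arm", "body": {
  "force": 40,
  "motion": [
    [4,-0.2,0.1,0,0],
    [4,-0.2,0.1,0,0],
    [4,-0.2,0.1,0,0],
    [4,-0.2,0.1,0,0],
    [4,-0.2,0.1,0,0],
    [4,-0.2,0.1,0,0],
    [4,-0.2,0.1,0,0],
    [4,-0.2,0.1,0,0]
  ]
}}

```text
time: 9.7
tool_pos: [0.5782, 0.2008, 0.1154]
tcp_rot: [0.377, 2.686, -0.082]
wrist_force: [-4.6, 0.5, 6.0]
width: 0.51
grip_force: 41.9
```

```bash
python3 st.py
```

```text
9.7 [ 0.453  0.078  2.115 -0.466  0.671 -0.511] [0.5782 0.2008 0.1154]
[[-0.873  0.275  0.403]
 [ 0.25   0.961 -0.115]
 [-0.419  0.001 -0.908]] lean 0.433 az -15.9 xaz 164.0 F [-4.6  0.5  6. ] 0.5097739726127951 41.90061494708061
```

Request:
{"method": "step_arm", "body": {
  "motion": [
    [4,0,0,-0.4,0],
    [4,0,0,-0.8,0],
    [4,0,0,-1.2,0],
    [4,0,0,-1.2,0]
  ]
}}

```text
time: 10.1
tool_pos: [0.5724, 0.2016, 0.1248]
tcp_rot: [0.377, 2.687, -0.084]
wrist_force: [0.3, -0.4, -3.8]
width: 0.512
grip_force: 41.3
```

```bash
python3 st.py
```

```text
10.1 [ 0.459  0.058  2.116 -0.457  0.693 -0.519] [0.5724 0.2016 0.1248]
[[-0.874  0.275  0.401]
 [ 0.25   0.961 -0.116]
 [-0.418 -0.001 -0.909]] lean 0.431 az -16.1 xaz 164.1 F [ 0.3 -0.4 -3.8] 0.5120186476564865 41.29740580916405
```

Request:
{"method": "step_arm", "body": {
  "motion": [
    [4,0,0,-1,0],
    [4,0,0,-2,0],
    [4,-0.1,0,-3.5,0],
    [4,-0.1,0,-5,0],
    [4,-0.1,0,-8,0],
    [4,-0.2,0,-11,0],
    [4,-0.2,0,-14,0],
    [4,-0.2,0,-17,0],
    [4,-0.2,0,-20,0],
    [4,-2.4,-35,-21,0],
    [4,-2.4,-35,-21,0],
    [4,-2.4,-35,-21,0],
    [4,-2.4,-35,-21,0],
    [4,-2.4,-35,-21,0],
    [4,-2.4,-35,-21,0],
    [4,-2.4,-35,-21,0],
    [4,-2.4,-35,-21,0],
    [4,-2.4,-35,-21,0],
    [4,-2.4,-35,-21,0]
  ]
}}

```text
time: 12.0
tool_pos: [0.4128, -0.1158, 0.3264]
tcp_rot: [0.376, 2.687, -0.083]
wrist_force: [0.4, -0.3, -2.9]
width: 0.508
grip_force: 43.2
```

```bash
python3 st.py
```

```text
12.0 [-0.358 -0.585  2.218  0.037  1.079 -1.662] [ 0.4128 -0.1158  0.3264]
[[-0.873  0.275  0.402]
 [ 0.249  0.962 -0.115]
 [-0.418 -0.001 -0.908]] lean 0.432 az -16.0 xaz 164.1 F [ 0.4 -0.3 -2.9] 0.5076949038385573 43.18772301077843
```

Request:
{"method": "step_arm", "body": {
  "motion": [
    [4,27,0,-12.5,0],
    [4,27,0,-12.5,0],
    [4,27,0,-12.5,0],
    [4,27,0,-12.5,0]
  ]
}}

```text
time: 12.4
tool_pos: [0.2659, -0.0713, 0.3308]
tcp_rot: [0.375, 2.734, -0.074]
wrist_force: [1.0, -0.8, -3.9]
width: 0.507
grip_force: 42.6
```

Request:
{"method": "step_arm", "body": {
  "motion": [
    [4,27,0,-12.5,0],
    [4,27,0,-12.5,0]
  ]
}}

```text
time: 12.6
tool_pos: [0.2505, -0.0636, 0.3547]
tcp_rot: [0.381, 2.767, -0.073]
wrist_force: [-0.8, -0.9, -4.0]
width: 0.508
grip_force: 42.8
```

```bash
python3 st.py
```

```text
12.6 [-0.398 -0.944  2.282  0.04   1.454 -1.694] [ 0.2505 -0.0636  0.3547]
[[-0.904  0.271  0.331]
 [ 0.253  0.963 -0.097]
 [-0.344 -0.004 -0.939]] lean 0.352 az -16.3 xaz 164.4 F [-0.8 -0.9 -4. ] 0.5077432345741335 42.752054035663605
```

Request:
{"method": "step_arm", "body": {
  "motion": [
    [4,-8.6,-0.8,17.5,0],
    [4,-8.6,-0.8,17.5,0],
    [4,-8.6,-0.8,17.5,0],
    [4,-8.6,-0.8,17.5,0],
    [4,-8.6,-0.8,17.5,0],
    [4,-8.6,-0.8,17.5,0]
  ]
}}

```text
time: 13.2
tool_pos: [0.384, -0.1106, 0.2182]
tcp_rot: [0.383, 2.77, -0.072]
wrist_force: [-0.0, 0.6, -1.9]
width: 0.51
grip_force: 43.0
```

```bash
python3 st.py; python3 -c "
from h import *
print(plane('top',393,290,.05),plane('top',367,213,.05),plane('top',358,163,.04))"
```

```text
13.2 [-0.368 -0.551  2.374  0.034  0.971 -1.678] [ 0.384  -0.1106  0.2182]
[[-0.905  0.272  0.328]
 [ 0.255  0.962 -0.096]
 [-0.341 -0.003 -0.94 ]] lean 0.348 az -16.3 xaz 164.3 F [-0.   0.6 -1.9] 0.509930220815509 43.01231861114502
[ 0.26494413 -0.34073511  0.05      ] [ 0.49989675 -0.27002508  0.05      ] [ 0.66254194 -0.2478392   0.04      ]
```

Request:
{"method": "step_arm", "body": {
  "motion": [
    [4,20,0,-2,0],
    [4,20,0,-2,0],
    [4,20,0,-2,0]
  ]
}}

```text
time: 13.5
tool_pos: [0.2545, -0.0744, 0.1905]
tcp_rot: [0.387, 2.787, -0.068]
wrist_force: [-56.6, 20.6, 19.4]
width: 0.508
grip_force: 48.5
```

```bash
python3 st.py
```

```text
13.5 [-0.449 -0.945  2.571  0.058  1.19  -1.757] [ 0.2545 -0.0744  0.1905]
[[-0.91   0.273  0.312]
 [ 0.257  0.962 -0.091]
 [-0.325 -0.003 -0.946]] lean 0.331 az -16.3 xaz 164.2 F [-56.6  20.6  19.4] 0.5081961684910439 48.50248038768768
```

Request:
{"method": "step_arm", "body": {
  "motion": [
    [4,0,0,0,0]
  ]
}}

```text
time: 13.6
tool_pos: [0.2557, -0.0755, 0.1915]
tcp_rot: [0.389, 2.783, -0.07]
wrist_force: [-0.4, -0.8, -3.2]
width: 0.51
grip_force: 47.8
```

```bash
python3 st.py
```

```text
13.6 [-0.451 -0.945  2.569  0.058  1.187 -1.757] [ 0.2557 -0.0755  0.1915]
[[-0.909  0.275  0.315]
 [ 0.258  0.962 -0.093]
 [-0.328 -0.003 -0.945]] lean 0.335 az -16.5 xaz 164.1 F [-0.4 -0.8 -3.2] 0.5101752438919146 47.84358948469162
```

Request:
{"method": "step_arm", "body": {
  "motion": [
    [4,20,0,0,0],
    [4,20,0,0,0]
  ]
}}

```text
time: 13.8
tool_pos: [0.2431, -0.0733, 0.1879]
tcp_rot: [0.394, 2.821, -0.063]
wrist_force: [0.0, -0.4, -4.7]
width: 0.508
grip_force: 47.8
```

Request:
{"method": "step_arm", "body": {
  "motion": [
    [4,20,0,0,0],
    [4,20,0,0,0]
  ]
}}

```text
time: 14.0
tool_pos: [0.2283, -0.0718, 0.1835]
tcp_rot: [0.4, 2.863, -0.053]
wrist_force: [0.6, 0.5, -3.7]
width: 0.508
grip_force: 47.8
```

Request:
{"method": "step_arm", "body": {
  "motion": [
    [4,20,0,0,0],
    [4,20,0,0,0]
  ]
}}

```text
time: 14.2
tool_pos: [0.2122, -0.0729, 0.1798]
tcp_rot: [0.405, 2.906, -0.04]
wrist_force: [0.1, 0.1, -3.6]
width: 0.514
grip_force: 47.8
```

```bash
python3 st.py
```

```text
14.2 [-0.524 -0.945  2.569  0.054  1.315 -1.826] [ 0.2122 -0.0729  0.1798]
[[-0.941  0.274  0.2  ]
 [ 0.268  0.962 -0.055]
 [-0.207  0.002 -0.978]] lean 0.209 az -15.4 xaz 164.1 F [ 0.1  0.1 -3.6] 0.5137039822628516 47.82002717256546
```

Run:
```python
import numpy as np
D=[([.264,1.604,1.274],.186,-.648,.230),([1.017,.311,1.772],.9605,-.279,.3088),([1.009,.311,1.69],.9878,-.2853,.3189),([.962,.311,1.562],1.0252,-.2953,.3772),([.906,.311,1.49],1.039,-.2988,.447),([-.585,2.218,1.079],.4128,-.1158,.3264),([-.944,2.282,1.454],.2505,-.0636,.3547),([-.551,2.374,.971],.384,-.1106,.2182),([-.945,2.569,1.187],.2557,-.0755,.1915),([-.945,2.569,1.315],.2122,-.0729,.1798)]
A=[];b=[]
for q,x,y,z in D:
    a,c,e=q[0],q[0]+q[1],sum(q); y0=0
    A+= [[1,0,np.sin(a),np.sin(c),np.sin(e),np.cos(c),0],[0,1,np.cos(a),np.cos(c),np.cos(e),-np.sin(c),0]];b+=[np.hypot(x,y),z]
A=np.array(A)[:,:6];s,res,_,_=np.linalg.lstsq(A,b,rcond=None);print(s.round(3),np.abs(A@s-b).max())
a0,H,L1,L2,Lt,e=s
for q3 in(2.5,2.57):
  for q2 in(-.94,-.8,-.6,-.4,-.2,0):
    c=q2+q3
    for lean in(.2,0):
      S=np.pi-lean
      print(q3,q2,lean,"q5",round(S-c,2),"r",round(a0+L1*np.sin(q2)+L2*np.sin(c)+e*np.cos(c)+Lt*np.sin(S),3),"z",round(H+L1*np.cos(q2)+L2*np.cos(c)-e*np.sin(c)+Lt*np.cos(S),3))
```

```text
[0.002 0.254 0.51  0.565 0.346 0.004] 0.00103015772686893
2.5 -0.94 0.2 q5 1.38 r 0.225 z 0.218
2.5 -0.94 0 q5 1.58 r 0.156 z 0.211
2.5 -0.8 0.2 q5 1.24 r 0.266 z 0.193
2.5 -0.8 0 q5 1.44 r 0.197 z 0.186
2.5 -0.6 0.2 q5 1.04 r 0.317 z 0.149
2.5 -0.6 0 q5 1.24 r 0.248 z 0.142
2.5 -0.4 0.2 q5 0.84 r 0.359 z 0.096
2.5 -0.4 0 q5 1.04 r 0.29 z 0.089
2.5 -0.2 0.2 q5 0.64 r 0.389 z 0.035
2.5 -0.2 0 q5 0.84 r 0.32 z 0.028
2.5 0 0.2 q5 0.44 r 0.406 z -0.031
2.5 0 0 q5 0.64 r 0.337 z -0.037
2.57 -0.94 0.2 q5 1.31 r 0.224 z 0.178
2.57 -0.94 0 q5 1.51 r 0.155 z 0.171
2.57 -0.8 0.2 q5 1.17 r 0.259 z 0.154
2.57 -0.8 0 q5 1.37 r 0.19 z 0.147
2.57 -0.6 0.2 q5 0.97 r 0.303 z 0.112
2.57 -0.6 0 q5 1.17 r 0.234 z 0.105
2.57 -0.4 0.2 q5 0.77 r 0.337 z 0.062
2.57 -0.4 0 q5 0.97 r 0.268 z 0.055
2.57 -0.2 0.2 q5 0.57 r 0.361 z 0.007
2.57 -0.2 0 q5 0.77 r 0.292 z -0.0
2.57 0 0.2 q5 0.37 r 0.373 z -0.053
2.57 0 0 q5 0.57 r 0.305 z -0.06
```

Request:
{"method": "step_arm", "body": {
  "motion": [
    [4,-6.5,1,4.5,0],
    [4,-6.5,1,8.5,0],
    [4,-6.5,1,8.5,0],
    [4,-6.5,1,8.5,0]
  ]
}}

```text
time: 14.6
tool_pos: [0.2944, -0.0857, 0.1102]
tcp_rot: [0.407, 2.909, -0.039]
wrist_force: [0.2, 0.0, -3.6]
width: 0.508
grip_force: 47.7
```

Request:
{"method": "step_arm", "body": {
  "motion": [
    [4,14,0,11,0],
    [4,14,0,11,0]
  ]
}}

```text
time: 14.8
tool_pos: [0.2977, -0.0878, 0.0887]
tcp_rot: [0.413, 2.943, -0.033]
wrist_force: [0.5, -0.6, -4.3]
width: 0.51
grip_force: 47.8
```

```bash
python3 st.py
```

```text
14.8 [-0.391 -0.508  2.569  0.027  0.911 -1.697] [ 0.2977 -0.0878  0.0887]
[[-0.947  0.275  0.165]
 [ 0.271  0.961 -0.045]
 [-0.171  0.002 -0.985]] lean 0.171 az -15.3 xaz 164.0 F [ 0.5 -0.6 -4.3] 0.5100004369899179 47.831973284482956
```

Request:
{"method": "step_arm", "body": {
  "motion": [
    [4,14,0,4,0],
    [4,14,0,4,0]
  ]
}}

```text
time: 15.0
tool_pos: [0.2773, -0.0827, 0.0954]
tcp_rot: [0.418, 2.983, -0.023]
wrist_force: [-1.1, 0.6, -4.1]
width: 0.513
grip_force: 47.8
```

Request:
{"method": "step_arm", "body": {
  "motion": [
    [4,14,0,4,0],
    [4,14,0,4,0]
  ]
}}

```text
time: 15.2
tool_pos: [0.2541, -0.0773, 0.1089]
tcp_rot: [0.423, 3.016, -0.016]
wrist_force: [0.3, 0.0, -3.1]
width: 0.511
grip_force: 47.8
```

```bash
python3 st.py
```

```text
15.2 [-0.41  -0.607  2.569  0.018  1.084 -1.71 ] [ 0.2541 -0.0773  0.1089]
[[-0.957  0.275  0.094]
 [ 0.274  0.961 -0.023]
 [-0.096  0.003 -0.995]] lean 0.097 az -14.0 xaz 164.0 F [ 0.3  0.  -3.1] 0.5111810720196089 47.81125724315643
```

Request:
{"method": "step_arm", "body": {
  "motion": [
    [4,14,0,8,0],
    [4,14,0,8,0]
  ]
}}

```text
time: 15.4
tool_pos: [0.2403, -0.075, 0.1088]
tcp_rot: [0.428, 3.052, -0.006]
wrist_force: [-0.4, 0.3, -3.7]
width: 0.506
grip_force: 47.8
```

Request:
{"method": "step_arm", "body": {
  "motion": [
    [4,14,0,7,0],
    [4,14,0,7,0]
  ]
}}

```text
time: 15.6
tool_pos: [0.2196, -0.0711, 0.1169]
tcp_rot: [0.432, 3.087, 0.004]
wrist_force: [-0.0, -0.0, -4.3]
width: 0.51
grip_force: 47.8
```

```bash
python3 st.py
```

```text
15.6 [-0.436 -0.652  2.57   0.01   1.2   -1.732] [ 0.2196 -0.0711  0.1169]
[[-0.961  0.275  0.025]
 [ 0.275  0.962 -0.001]
 [-0.024  0.006 -1.   ]] lean 0.025 az -1.8 xaz 164.1 F [-0.  -0.  -4.3] 0.5102217262382741 47.813339084386826
```

Request:
{"method": "step_arm", "body": {
  "motion": [
    [4,-4,-1,-5,-5],
    [4,-34.3,-10.6,-9.7,-26],
    [4,-34.3,-10.6,-9.7,-26],
    [4,-34.3,-10.6,-9.7,-26],
    [4,-34.3,-10.6,-9.7,-26],
    [4,-34.3,-10.6,-9.7,-26],
    [4,-34.3,-10.6,-9.7,-26],
    [4,-34.3,-10.6,-9.7,-26],
    [4,-34.3,-10.6,-9.7,-26],
    [4,-34.3,-10.6,-9.7,-26],
    [4,-34.3,-10.6,-9.7,-26]
  ]
}}

```text
time: 16.7
tool_pos: [0.5172, -0.2666, 0.2208]
tcp_rot: [-0.273, 3.106, -0.003]
wrist_force: [-0.4, 0.5, -3.6]
width: 0.512
grip_force: 47.9
```

```bash
python3 st.py
python3 - <<'E'
from h import *
ims=[]
for n in("side","top"):
    p,d=bot.read_camera(n);cv2.imwrite(f"pics/{n}4.png",p[:,:,::-1]); np.save(f"/tmp/{n}4.npy",d)
    x,y=(280,120) if n=="side" else(300,140)
    ims.append(cv2.resize(p[y:y+120,x:x+160,::-1],(400,300),interpolation=cv2.INTER_CUBIC))
cv2.imwrite("pics/c4.png",np.hstack(ims))
E
```

```text
16.7 [-0.526  0.082  1.835  0.013  1.204 -2.277] [ 0.5172 -0.2666  0.2208]
[[-0.984 -0.175  0.024]
 [-0.175  0.985  0.   ]
 [-0.023 -0.004 -1.   ]] lean 0.024 az 0.1 xaz -169.9 F [-0.4  0.5 -3.6] 0.5116221203231138 47.86715626716614
```

View pics/c4.png

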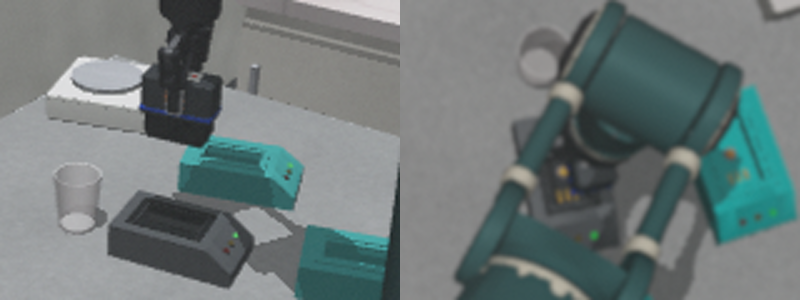

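Run:
```python
from h import *
s=bot.read_state();A=R.from_rotvec(s["tcp_rot"]).as_matrix()
P=cloud("side",np.load("/tmp/side4.npy")); L=(P-s["tool_pos"])@A   # tool frame
m=(abs(L[...,0])<.08)&(abs(L[...,1])<.04)&(L[...,2]>-.06)&(L[...,2]<.07)
Q=L[m]; print(len(Q))
f=Q[(Q[:,1]>.012)&(Q[:,1]<.028)]
for z0 in np.arange(-.05,.06,.01):
    g=f[(f[:,2]>=z0)&(f[:,2]<z0+.01)]
    if len(g)>4: print("z",z0.round(3),len(g),"x",np.percentile(g[:,0],[2,98]).round(4),"y med",np.median(g[:,1]).round(4))
h=cv2.cvtColor(cv2.imread("pics/side4.png"),cv2.COLOR_BGR2HSV)
b=m&(h[...,0]>105)&(h[...,0]<130)&(h[...,1]>150)
print("blue",b.sum()); B=L[b&(L[...,1]>.01)]; B=B[B[:,1]<.03]
print(np.polyfit(B[:,0],B[:,2],1),np.percentile(B,[2,50,98],axis=0).round(4)); print("y vs x",np.polyfit(f[:,0],f[:,1],1))
print("bottom z98",np.percentile(Q[:,2],[1,50,99]))
```

```text
801
z -0.05 70 x [-0.0445  0.0471] y med 0.0202
z -0.04 66 x [-0.044   0.0485] y med 0.0224
z -0.03 68 x [-0.0428  0.0476] y med 0.0226
z -0.02 62 x [-0.0426  0.048 ] y med 0.0227
z -0.01 72 x [-0.0456  0.0493] y med 0.023
z 0.0 62 x [-0.0438  0.047 ] y med 0.0209
z 0.01 71 x [-0.0382  0.04  ] y med 0.019
z 0.02 64 x [-0.0364  0.0411] y med 0.0193
z 0.03 58 x [-0.0368  0.0415] y med 0.0176
blue 7
[-0.01043269 -0.00245747] [[-0.0448  0.0199 -0.0042]
 [-0.0169  0.0221 -0.0028]
 [ 0.0461  0.0239 -0.0001]]
y vs x [-0.00516816  0.02077855]
bottom z98 [-0.05434114 -0.01435812  0.0390855 ]
```

Request:
{"method": "step_arm", "body": {
  "motion": [
    [4,-0.2,0,3,0],
    [4,-0.1,0,6,0],
    [4,0,0,9,0],
    [4,0,0,11,0],
    [4,0.05,0,12,0],
    [4,0.05,0,12.5,0],
    [4,0.05,0,13,0],
    [4,0.05,0,13.3,0],
    [4,0.05,0,13.3,0]
  ]
}}

```text
time: 17.7
tool_pos: [0.5216, -0.2677, 0.0893]
tcp_rot: [-0.273, 3.104, -0.006]
wrist_force: [-0.0, 1.1, -3.8]
width: 0.511
grip_force: 47.7
```

```bash
python3 st.py
python3 - <<'E'
from h import *
p,d=bot.read_camera("side");x,y=300,150
cv2.imwrite("pics/c5.png",cv2.resize(p[y:y+90,x:x+120,::-1],(600,450),interpolation=cv2.INTER_CUBIC))
E
```

```text
17.7 [-0.524  0.211  1.948  0.014  0.959 -2.278] [ 0.5216 -0.2677  0.0893]
[[-0.984 -0.175  0.026]
 [-0.175  0.985 -0.002]
 [-0.026 -0.006 -1.   ]] lean 0.026 az -3.6 xaz -169.9 F [-0.   1.1 -3.8] 0.5113382769346999 47.73602709174156
```

View pics/c5.png

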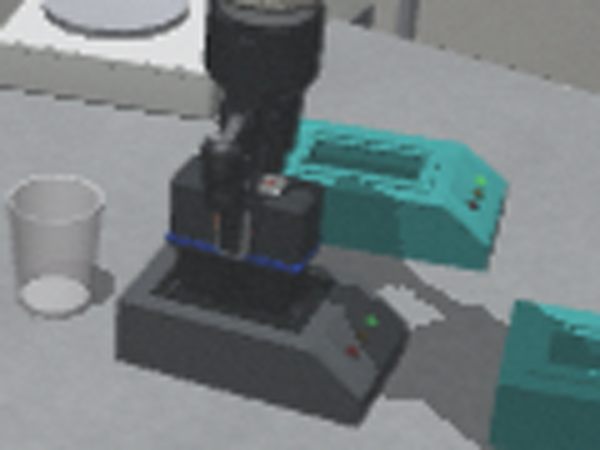

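Request:
{"method": "step_arm", "body": {
  "motion": [
    [4,0.25,0,0,0],
    [4,0.25,0,0.5,0],
    [4,0.27,0,1,0],
    [4,0.28,0,1.4,0],
    [4,0.3,0,1.8,0],
    [4,0.3,0,1.8,0]
  ]
}}

```text
time: 18.35
tool_pos: [0.518, -0.2676, 0.0695]
tcp_rot: [-0.273, 3.106, -0.003]
wrist_force: [-0.3, 0.2, -4.4]
width: 0.51
grip_force: 47.8
```

```bash
python3 st.py
```

```text
18.35 [-0.527  0.231  1.966  0.015  0.924 -2.282] [ 0.518  -0.2676  0.0695]
[[-0.984 -0.175  0.024]
 [-0.175  0.985 -0.   ]
 [-0.023 -0.004 -1.   ]] lean 0.024 az -0.3 xaz -169.9 F [-0.3  0.2 -4.4] 0.5096584974179242 47.807152569293976
```

In the bay with no contact force yet. I'll keep going down in small steps.

Request:
{"method": "step_arm", "body": {
  "motion": [
    [4,0,0,0.3,0],
    [4,0,0,0.5,0],
    [4,0,0,0.7,0],
    [4,0,0,0.8,0],
    [4,0,0,0.8,0]
  ]
}}

```text
time: 18.85
tool_pos: [0.5192, -0.2682, 0.0632]
tcp_rot: [-0.273, 3.104, -0.006]
wrist_force: [-2.7, 1.3, 3.2]
width: 0.51
grip_force: 48.6
```

Request:
{"method": "step_arm", "body": {
  "motion": [
    [4,0,0,0.1,0],
    [4,0,0,0.2,0],
    [4,0,0,0.2,0]
  ]
}}

```text
time: 19.15
tool_pos: [0.5193, -0.2682, 0.062]
tcp_rot: [-0.273, 3.104, -0.006]
wrist_force: [-4.5, 1.2, 8.6]
width: 0.511
grip_force: 49.1
```

```bash
python3 st.py
```

```text
19.15 [-0.526  0.242  1.969  0.015  0.908 -2.282] [ 0.5193 -0.2682  0.062 ]
[[-0.984 -0.175  0.026]
 [-0.175  0.985 -0.001]
 [-0.025 -0.006 -1.   ]] lean 0.026 az -2.9 xaz -169.9 F [-4.5  1.2  8.6] 0.5111460343529292 49.14508402347565
```

Request:
{"method": "step_arm", "body": {
  "motion": [
    [4,0,0,0.1,0],
    [4,0,0,0.2,0],
    [4,0,0,0.2,0]
  ]
}}

```text
time: 19.45
tool_pos: [0.5193, -0.2682, 0.0619]
tcp_rot: [-0.273, 3.104, -0.005]
wrist_force: [-9.3, 4.0, 20.9]
width: 0.511
grip_force: 50.5
```

```bash
python3 st.py
```

```text
19.45 [-0.526  0.242  1.969  0.015  0.908 -2.282] [ 0.5193 -0.2682  0.0619]
[[-0.984 -0.175  0.025]
 [-0.175  0.985 -0.001]
 [-0.025 -0.006 -1.   ]] lean 0.025 az -2.5 xaz -169.9 F [-9.3  4.  20.9] 0.5108533752366855 50.53196042776108
```

Request:
{"method": "step_arm", "body": {
  "motion": [
    [4.8,0,0,0,0],
    [5.4,0,0,0,0],
    [6,0,0,0,0],
    [7,0,0,0,0],
    [8.5,0,0,0,0],
    [8.5,0,0,0,0],
    [8.5,0,0,0,0]
  ]
}}

```text
time: 20.15
tool_pos: [0.5189, -0.268, 0.0583]
tcp_rot: [-0.273, 3.105, -0.005]
wrist_force: [0.9, 0.0, -0.8]
width: 0.994
grip_force: 0.0
```

```bash
python3 st.py;  python3 - <<'E'
from h import *
p,d=bot.read_camera("side");x,y=300,150
cv2.imwrite("pics/c6.png",cv2.resize(p[y:y+90,x:x+120,::-1],(600,450),interpolation=cv2.INTER_CUBIC))
E
```

```text
20.15 [-0.526  0.246  1.972  0.015  0.902 -2.282] [ 0.5189 -0.268   0.0583]
[[-0.984 -0.175  0.025]
 [-0.175  0.985 -0.001]
 [-0.024 -0.005 -1.   ]] lean 0.025 az -2.1 xaz -169.9 F [ 0.9  0.  -0.8] 0.9941740621226968 0.0
```

View pics/c6.png

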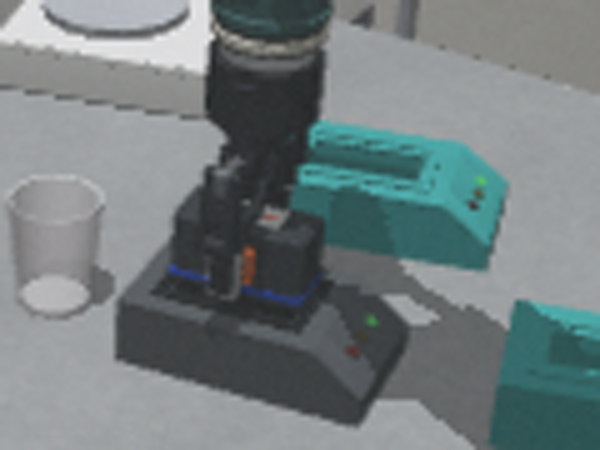

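Request:
{"method": "step_arm", "body": {
  "motion": [
    [8.5,0,0,-2,0],
    [8.5,0,0,-5,0],
    [8.5,0,0,-9,0],
    [8.5,0,0,-12,0],
    [8.5,0,0,-12,0]
  ]
}}

```text
time: 20.7
tool_pos: [0.5194, -0.2699, 0.1848]
tcp_rot: [-0.273, 3.096, -0.015]
wrist_force: [0.1, -0.1, 0.8]
width: 0.997
grip_force: 0.0
```

```bash
python3 st.py;  python3 - <<'E'
from h import *
for n in("side","top"):
    p,d=bot.read_camera(n); P=cloud(n,d); cv2.imwrite(f"pics/{n}7.png",p[:,:,::-1])
    m=(abs(P[...,0]-.518)<.06)&(abs(P[...,1]+.267)<.04)&(P[...,2]>.09)&(P[...,2]<.125)
    Q=P[m]; print(n,len(Q),np.percentile(Q[:,2],[10,50,90]).round(4)); C=np.c_[Q[:,:2]-[.518,-.267],np.ones(len(Q))]
    t=np.abs(Q[:,2]-np.median(Q[:,2]))<.006; print(np.linalg.lstsq(C[t],Q[t,2],rcond=None)[0].round(4))
    if n=="side":
        x,y=300,150; cv2.imwrite("pics/c7.png",cv2.resize(p[y:y+90,x:x+120,::-1],(600,450),interpolation=cv2.INTER_CUBIC))
E
```

```text
20.7 [-0.529  0.108  1.876  0.013  1.125 -2.281] [ 0.5194 -0.2699  0.1848]
[[-0.984 -0.174  0.035]
 [-0.175  0.985 -0.006]
 [-0.033 -0.012 -0.999]] lean 0.035 az -10.6 xaz -169.9 F [ 0.1 -0.1  0.8] 0.9966162437491083 0.0
side 336 [0.0942 0.1092 0.1128]
[ 0.0317 -0.0763  0.1108]
top 227 [0.1003 0.1074 0.1109]
[0.0345 0.0102 0.1087]
```

View pics/c7.png

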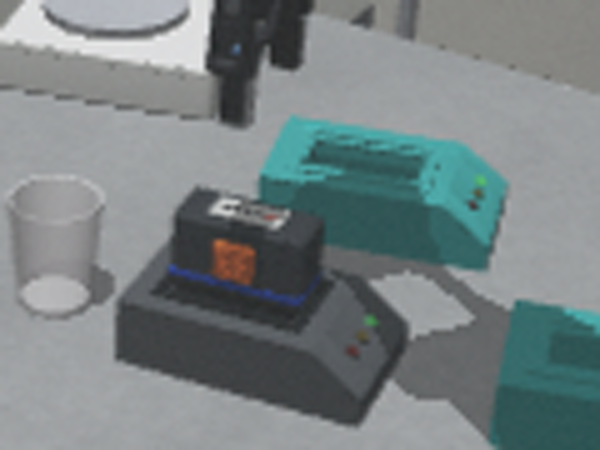

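Request:
{"method": "step_arm", "body": {
  "motion": [
    [0,0.2,0.2,0,0],
    [0,0.2,0.2,0,0],
    [0,0.2,0.2,1,0],
    [0,0.2,0.2,3,0],
    [0,0.2,0.2,5,0],
    [0,0.2,0.2,5,0],
    [0,0.3,0.2,5,0]
  ]
}}

```text
time: 21.5
tool_pos: [0.5132, -0.266, 0.1271]
tcp_rot: [-0.274, 3.107, -0.003]
wrist_force: [1.2, 0.1, -0.2]
width: 0.003
grip_force: 0.0
```

Request:
{"method": "step_arm", "body": {
  "motion": [
    [0,0,0,0.4,0],
    [0,0,0,0.8,0],
    [0,0,0,0.8,0]
  ]
}}

```text
time: 21.8
tool_pos: [0.5142, -0.2665, 0.1206]
tcp_rot: [-0.273, 3.104, -0.005]
wrist_force: [-0.2, 0.2, -0.4]
width: 0.0
grip_force: 0.0
```

```bash
python3 st.py
```

```text
21.8 [-0.528  0.164  1.94   0.014  1.016 -2.282] [ 0.5142 -0.2665  0.1206]
[[-0.984 -0.175  0.025]
 [-0.175  0.985 -0.001]
 [-0.025 -0.006 -1.   ]] lean 0.025 az -2.6 xaz -169.9 F [-0.2  0.2 -0.4] 0.00018780142744118938 0.0
```

Request:
{"method": "step_arm", "body": {
  "motion": [
    [0,-0.3,0,0.5,0],
    [0,-0.3,0,0.8,0],
    [0,-0.3,0,1.0,0],
    [0,-0.3,0,1.1,0]
  ]
}}

```text
time: 22.2
tool_pos: [0.5174, -0.266, 0.1096]
tcp_rot: [-0.273, 3.105, -0.005]
wrist_force: [-0.5, 0.3, 2.6]
width: -0.0
grip_force: 1.7
```

Request:
{"method": "step_arm", "body": {
  "motion": [
    [0,0,0,0.1,0],
    [0,0,0,0.2,0],
    [0,0,0,0.2,0]
  ]
}}

```text
time: 22.5
tool_pos: [0.5177, -0.2663, 0.1084]
tcp_rot: [-0.273, 3.104, -0.006]
wrist_force: [-0.2, -0.6, 4.5]
width: -0.003
grip_force: 2.6
```

```bash
python3 st.py
```

```text
22.5 [-0.525  0.182  1.943  0.014  0.993 -2.279] [ 0.5177 -0.2663  0.1084]
[[-0.984 -0.175  0.026]
 [-0.175  0.985 -0.002]
 [-0.025 -0.006 -1.   ]] lean 0.026 az -3.7 xaz -169.9 F [-0.2 -0.6  4.5] -0.0026176009409519334 2.5711025367490947
```

Request:
{"method": "step_arm", "body": {
  "motion": [
    [0,0,0,0.1,0],
    [0,0,0,0.2,0],
    [0,0,0,0.2,0]
  ]
}}

```text
time: 22.8
tool_pos: [0.5179, -0.2667, 0.1084]
tcp_rot: [-0.274, 3.104, -0.007]
wrist_force: [-5.4, 1.5, 13.9]
width: 0.004
grip_force: 7.3
```

Request:
{"method": "step_arm", "body": {
  "motion": [
    [0,0,0,0.1,0],
    [0,0,0,0.1,0]
  ]
}}

```text
time: 23.0
tool_pos: [0.518, -0.267, 0.1084]
tcp_rot: [-0.274, 3.103, -0.008]
wrist_force: [-6.8, 1.0, 19.0]
width: -0.001
grip_force: 9.7
```

Request:
{"method": "step_arm", "body": {
  "motion": [
    [0,0,0,-1,0],
    [0,0,0,-4,0],
    [0,0,0,-8,0],
    [0,0,0,-12,0],
    [0,0,0,-15,0],
    [0,0,0,-15,0],
    [0,0,0,-15,0]
  ]
}}

```text
time: 23.7
tool_pos: [0.514, -0.266, 0.2552]
tcp_rot: [-0.273, 3.103, -0.007]
wrist_force: [-0.5, 0.2, -0.6]
width: 0.002
grip_force: 0.0
```

```bash
python3 st.py;  python3 - <<'E'
from h import *
for n in("side","top"):
    p,d=bot.read_camera(n); P=cloud(n,d)
    m=(abs(P[...,0]-.518)<.06)&(abs(P[...,1]+.267)<.04)&(P[...,2]>.1)&(P[...,2]<.118)
    Q=P[m]; C=np.c_[Q[:,:2]-[.518,-.267],np.ones(len(Q))]
    print(n,len(Q),np.median(Q[:,2]),np.linalg.lstsq(C,Q[:,2],rcond=None)[0].round(4))
E
```

```text
23.7 [-0.528  0.052  1.803  0.012  1.262 -2.278] [ 0.514  -0.266   0.2552]
[[-0.984 -0.175  0.027]
 [-0.175  0.985 -0.002]
 [-0.026 -0.007 -1.   ]] lean 0.027 az -4.1 xaz -169.9 F [-0.5  0.2 -0.6] 0.002095515418273522 0.0
side 253 0.11040215335239811 [ 0.0431 -0.1341  0.1105]
top 256 0.10757384123754665 [ 0.0542 -0.0196  0.1088]
```

```bash
python3 -c "
from workcell import bot
print(bot.finish_job())"
```

```text
the job is handed in; nothing more can be done
None
```

The pack is out of the pump and in the grey charger, pushed to the floor and released. After release its height shows it held by its catches over the sensing pin, though I saw only the left button spring back out. The bottle, beaker and block were not touched, and I handed the job in at about 24 s.

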